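# Stop the inclined jar mixer, take out the jar and hold it upright

### The job

The mixing run is over: push the red mushroom stop button all the way down and let it spring back up, then turn its head clockwise as far as it goes to reset it. Only after that draw the jar out of the leaning cup of the blue mixer and, without setting it down, bring it upright with the lid on top and keep it still in the gripper, its bottom at least 20 cm above the table; finish while holding it there, and leave everything else on the table where it is.

Things in the scene. Friction and masses are not known exactly. Their poses are not given: they have to be found in the camera images.
- mixer: Fixed jar mixer: blue base 170 x 140 x 30 mm, grey motor can, black cup. Origin on the table, 105 mm under the centre of the cup's outer bottom; x = its back, y = its left, z up; its front (-x) looks to the robot within 0.3 rad. The cup leans 35 degrees (0.61 rad) to the front: its axis points up along (-0.574, 0, 0.819) in this frame. Cup 66 mm outside, 57 mm inside, 26 mm deep, floor 5 mm thick.
- cup_mouth (a point): Centre of the cup's mouth, in the plane of its rim (31 mm along the cup's axis from its outer bottom).
- jar: Clear screw-top jar of graded stone with white lid, 51 mm diameter, 72 mm high, 0.09 to 0.18 kg, straight-sided (lid 50 mm wide, from 56 mm up). At first it stands loosely in the leaning cup, 26 mm deep, so its upper 46 mm stick out. Origin at the centre of its underside, z along its axis to the lid.
- stop_top (a point): Top centre of the red mushroom head, 94 mm above the table when up; a white line on it turns with it. Head 42 mm in diameter, straight gripping side 7 to 24 mm below its top, underside 27 mm below its top. Below: a yellow box fixed to the table, 95 x 85 mm, its top 54 mm above the table, with a black collar (radius 25 mm, 58 mm above the table) round the stem. Its axis is vertical.
- stop_button (a joint): How far the mushroom is pushed down (m): 0 up, 0.007 fully down; a spring of 1 N (up) to 4.5 N (down) returns it.
- stop_knob (a joint): How far the mushroom head is turned clockwise seen from above (rad): starts between 0 and 0.25, end stop at 1.0; turns with a light friction of 0.03 N m and stays where it is left.
- spare_jar: Another jar of the same shape, 51 mm diameter, 72 mm high, standing upright on the table behind the work; leave it. Origin at the centre of its underside.
- tin: Open pale grey tin, 63 mm diameter, 40 mm high, standing on the table; leave it. Origin at the centre of its underside.
- small_core: Small asphalt core, 50 mm diameter, 53 mm high, standing on the table; leave it. Origin at the centre of its underside.
- scoop: Aluminium scoop with wooden handle, 195 x 58 x 27 mm, lying at the right of the table; leave it. Origin at the middle of its underside, y along it towards the handle.
Things that resemble listed ones, but are neither listed nor needed, are in the scene too. What is meant by the part that bears stop_top is not turquoise, and is the larger of those in its own colour.

How it is judged:
On the way, in this order (a step that is already met when the one before it is completed fails the run):
1. the mushroom stop is pushed fully down (value of joint stop_button above 0.0055 m), for 0.05 s.
2. the mushroom is back up and turned clockwise to its end stop (value of joint stop_knob above 0.85 rad and value of joint stop_button below 0.0025 m), for 0.2 s.
3. the jar is drawn out of the cup in the gripper (contact force between the fingers and jar above 1 N and contact force between jar and mixer below 0.05 N and distance between jar and cup_mouth above 0.05 m), for 0.2 s.
At the end, for the whole second after the job is handed in: The jar is held by the fingers, touching nothing of the mixer, still, upright with the lid on top (within 10 degrees) and with its bottom at least 195 mm above the table; the stop button is up (within 2.5 mm) and turned clockwise to its end (beyond 0.85 of 1.0 rad) (all of step 2 and contact force between the fingers and jar above 1 N and contact force between jar and mixer below 0.05 N and height (world z) of jar above 0.195 m and angle between jar's own z axis and vertical below 0.17 rad and linear speed of jar below 0.03 m/s and angular speed of jar below 0.3 rad/s); the arm keeps its last pose, push and grip.
It fails at once if the jar leaves the cup before the stop has been reset (value of joint stop_knob below 0.8 rad and z of jar in the frame of cup_mouth above 0 m).
It fails at once if the jar is dropped or set down (height (world z) of jar below 0.06 m).
It fails at once if another thing on the table is moved by more than 3 cm (distance of any of spare_jar, tin, small_core, scoop from where it was at the start of the episode above 0.03 m).
It also fails if it takes over 51 s, if anything falls off the work surface, if the arm or the gripper's body presses on something with over 40 N, if the wrist force passes 120 N, or if a joint passes its speed limit or range.

### The arm

A 6-joint arm with a two-finger parallel gripper is mounted at the origin on a cart in front of the work surface, level with it; the furniture and walls round the work are solid. World frame = base frame: x ahead of the robot, y to its left, z up, the work surface at z = 0. Lengths are in m, angles in rad, forces in N, time in s.
With the tool pointing down it reaches from about 0.4 to 0.825 m from the base axis. Payload 7 kg.
Tool frame: the origin (TCP) lies on the centre line of the jaws, within the pads' length; the fingertips stand 19 mm ahead of it and the grasp point (between the pads) is the TCP; z points along the fingers, y is the line along which they close (so a half turn about z gives the same grasp; the last joint's range is limited). The gripper opens to 88 mm and grips with 3 to 60 N. Pads are 19 mm wide; open, the fingers measure 130 mm over their backs; the gripper's body (78 mm by 193 mm) begins 47 mm behind the grasp point.
Start: joints at [1.531, 0.359, 0.012, 0, -1.224, -0.288], TCP at [0.217, 0.639, 0.246] pointing down, gripper open.
Joint ranges: [-3.07, 3.07], [-1.43, 2.12], [-1.02, 1.25], [-3.03, 1.67], [-3.05, -0], [-3.03, 3.03]. Speed limits (rad/s): [2.39, 2.39, 3.01, 3.14, 3.14, 3.14].

### API

Orientations are given as a unit quaternion [x, y, z, w].
In Python, from rig import * gives the robot as it stands.
- The arm moves only by the shell command python3 -m pendant 'ROWS'. ROWS is JSON, a list of rows, each an object with "hand": the gripper's target within -1 to 1 (fully open at 1, half-way at 0, shut at -1); "xyz": the shift along the tool's x, y, z normalised to -1 to 1, where 1 is 0.3 m, a list of three; "rotation": the turn, a rotation vector about the tool's x, y, z normalised to -1 to 1, where 1 is 180 degrees, a list of three. In form: [{"hand": hand, "xyz": [tx, ty, tz], "rotation": [rx, ry, rz]}, ...]. A call has 1 to 10 rows; each row shifts and turns the commanded pose from where the row before left it, along the tool's axes as they then stand; what a row does not reach is not made up. A row lasts 1/10 s, in which the tool goes at most 50 mm and 8.59 degrees, less where a joint would pass 70% of its speed; a pose out of reach is approached as far as the arm can. A call with a number of a shift or a turn outside -1 to 1 is refused whole. A call with a gripper value outside its range is refused whole. The fingers move at their own pace and stop on an object; the grip force is fixed at half the most. Time passes only in rows, so rows that do not move let the fingers close. It gives the time, the measured TCP pose, the force, the opening and the grip force at its end, in the units of the state.
- observe(): the state, without advancing time (a new reading comes with each control period).
- capture(name): name is "scene" or "top" or "wrist"; returns the picture (420x560x3 uint8, red, green, blue); there is no depth.
- get_calibration(name): a dict with "fovy" (degrees; the focal length in pixels is half the picture's height over the tangent of half this angle, whatever the lens; pixels are square), "cx", "cy" (the principal point, pixels), "k1" (the pictures are not rectified: a ray, as slopes to the right and down, at radius r is drawn at 1 + k1 r^2 times it, then the intrinsics apply), "xyz" and "orientation" of the camera in the world; the wrist camera has in their place "mount" (4x4, takes a point from camera to tool coordinates, whose origin is the TCP and whose axes are the flange's). Camera axes: x right, y down, z forward; pixel columns grow to the right and rows downward; lengths in m; the calibration is good to about 2 mm. A picture is of the moment at which its call begins: read the wrist's pose just before it. get_calibration takes no time and is no camera call.
- close_job(): hands the job in; it is judged then, once.
The state is a dict: "time_s": time; "joint_pos": joint angles; "qvel": joint speeds; "joint_torque": joint torques, N m; "tool_pos": TCP position; "tcp_rot": TCP orientation; "wrist_force": force on the tool from outside, world axes, zero at the start; "ft_torque": the same for the moment, N m; "grip_width": opening from 0.0 (shut) to 1.0 (fully open); "gripper_force": force on a finger pad.
Only numpy, scipy, OpenCV 4.12 (cv2) and the standard library are available. Lean on these libraries where they do the work, as an engineer would, in place of code of your own. Each camera call takes 0.05 s, during which the arm holds its last target. There are 200 camera calls.

## Working session

There is one attempt and no reset: what is moved stays moved. The work goes in short steps, Python scripts to look and compute and a shell command to move; the robot and the scene stay as the last step left them, time stands still between calls to the robot, and variables do not carry over. Pictures are saved under pics/ and viewed, at most 10 in all, crops included, and the job is handed in when it is done.

```bash
mkdir -p pics; ls; python3 - <<'E'
from rig import *
import cv2
s=observe();print(s)
for n in ("scene","top"):
    im=capture(n);cv2.imwrite(f"pics/{n}0.png",im[:,:,::-1]);print(n,get_calibration(n))
print(get_calibration("wrist"))
E
```

```text
pics
{'time_s': 0.0, 'joint_pos': array([ 1.53110800e+00,  3.59415479e-01,  1.10357623e-02, -3.77666359e-04,
       -1.22412115e+00, -2.88113450e-01]), 'qvel': array([-0.00024891, -0.00022832,  0.00087367, -0.00082338,  0.00085541,
       -0.0021102 ]), 'joint_torque': array([-9.24944325e-04, -5.82721531e+01,  2.93044871e+01,  6.99722081e+00,
        6.80449579e-03, -1.75606833e-04]), 'tool_pos': array([0.21718172, 0.63859807, 0.24458918]), 'tcp_rot': array([ 9.86587421e-01, -1.63231438e-01, -7.05860095e-05,  8.67698446e-04]), 'wrist_force': array([0.31215767, 0.21818286, 0.12945961]), 'ft_torque': array([ 0.03043871, -0.02401647, -0.02465809]), 'gripper_force': 0.0, 'grip_width': 1.0006890723976336}
scene {'fovy': 46.51542681823303, 'cx': 280.18390373753346, 'cy': 207.020487856935, 'k1': 0.05456759844687313, 'xyz': array([ 0.16863732, -0.7263324 ,  0.92512409]), 'orientation': array([ 0.89262149, -0.26216552,  0.11064146, -0.34964922])}
top {'fovy': 49.635730147596966, 'cx': 283.2170412597488, 'cy': 205.33032648518062, 'k1': -0.03328079109078059, 'xyz': array([ 0.35803176, -0.09144553,  1.34689167]), 'orientation': array([ 0.71384067, -0.69570642,  0.06346698, -0.04894908])}
{'fovy': 58.91765376861034, 'cx': 281.6374336957636, 'cy': 205.9840705637465, 'k1': -0.07524265258895521, 'mount': array([[-1.16034978e-04, -9.59419101e-01, -2.81983997e-01,
         7.58611332e-02],
       [ 9.99999877e-01, -2.47458860e-04,  4.30456319e-04,
         4.37843571e-05],
       [-4.82767453e-04, -2.81983913e-01,  9.59419012e-01,
        -1.38546728e-01],
       [ 0.00000000e+00,  0.00000000e+00,  0.00000000e+00,
         1.00000000e+00]])}
```

View pics/scene0.png

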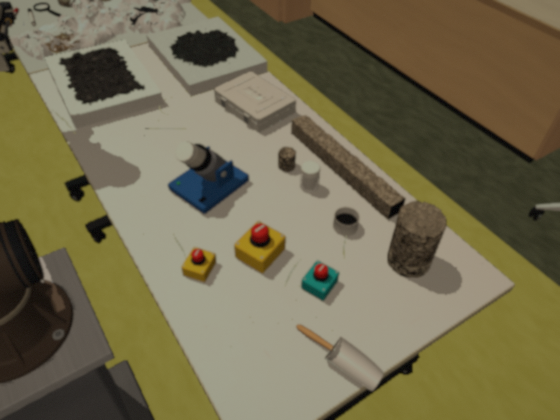

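View pics/top0.png

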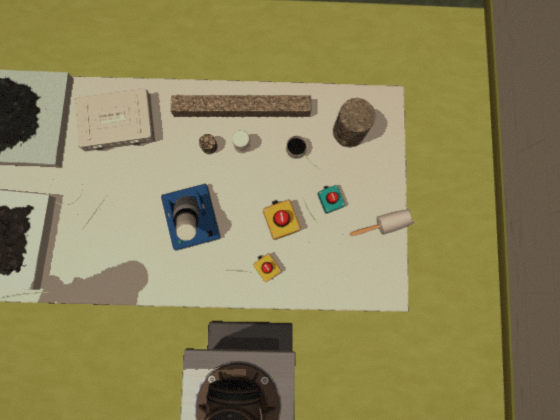

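The candidates for the stop are the large yellow box at scene (260,237) / top (282,218), the small yellow box at scene (198,256) / top (267,267), and the turquoise box at scene (321,272) / top (333,198). The large yellow one fits, since it is not turquoise and is the larger of the two yellows. The mixer with its jar lid is at scene (188,152) / top (186,228). I'll check in an enlarged crop.

```bash
python3 - <<'E'
import cv2,numpy as np
a=cv2.imread("pics/scene0.png")[130:290,160:300]; b=cv2.imread("pics/top0.png")[170:300,150:310]
f=lambda i:cv2.resize(i,(400,int(i.shape[0]*400/i.shape[1])),interpolation=cv2.INTER_CUBIC)
a,b=f(a),f(b);h=max(len(a),len(b));b=cv2.copyMakeBorder(b,0,h-len(b),0,0,0);a=cv2.copyMakeBorder(a,0,h-len(a),0,0,0)
cv2.imwrite("pics/crop0.png",np.hstack([a,b]));print(a.shape)
E
cat > h.py <<'E'
import numpy as np,cv2
from scipy.spatial.transform import Rotation as R
from rig import *
def campose(n,s=None):
    c=get_calibration(n)
    if n!="wrist": return c,R.from_quat(c["orientation"]).as_matrix(),np.array(c["xyz"])
    M=np.array(c["mount"]);Rt=R.from_quat(s["tcp_rot"]).as_matrix()
    return c,Rt@M[:3,:3],Rt@M[:3,3]+s["tool_pos"]
def F(c): return 210/np.tan(np.radians(c["fovy"])/2)
def ray(cam,uv):
    c,Rc,o=cam;f=F(c)
    d=(np.array(uv)-[c["cx"],c["cy"]])/f;q=d.copy()
    for _ in range(30): q=d/(1+c["k1"]*(q@q))
    v=Rc@[q[0],q[1],1];return o,v/np.linalg.norm(v)
def proj(cam,p):
    c,Rc,o=cam;f=F(c);q=Rc.T@(np.array(p)-o);q=q[:2]/q[2]
    return q*(1+c["k1"]*(q@q))*f+[c["cx"],c["cy"]]
def tri(*rs):
    A=sum(np.eye(3)-np.outer(v,v) for o,v in rs);b=sum((np.eye(3)-np.outer(v,v))@o for o,v in rs)
    p=np.linalg.solve(A,b);return p,[np.linalg.norm((np.eye(3)-np.outer(v,v))@(p-o)) for o,v in rs]
def plane(r,z): o,v=r;return o+v*(z-o[2])/v[2]
E
```

```text
(457, 400, 3)
```

View pics/crop0.png

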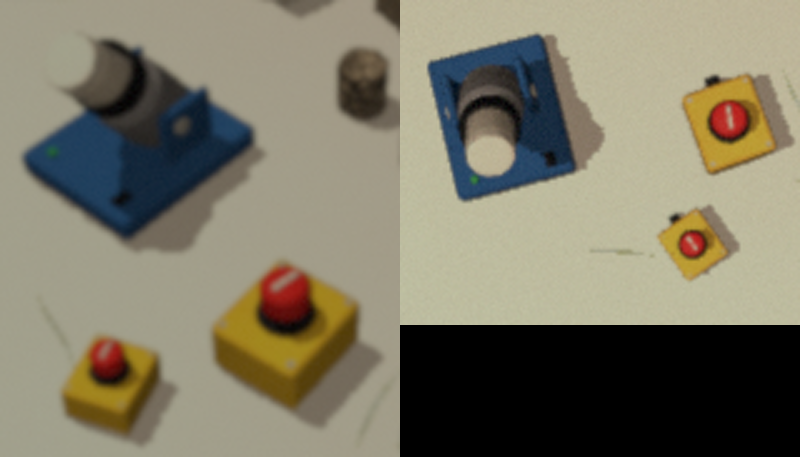

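The crop confirms the large yellow stop, with its line centre at top (282,217) and scene (260,229). The jar's lid is at top (186,233) and scene (184.5,151.7). The blue base's corners are also clear.

```bash
python3 - <<'E'
from h import *
S=campose("scene");T=campose("top")
print("stop",tri(ray(S,(260.1,228.7)),ray(T,(281.8,217.4))))
print("lid",tri(ray(S,(184.5,151.7)),ray(T,(186,233))))
t=lambda u,v:(150+(u-400)/2.5,170+v/2.5)
c=[plane(ray(T,t(*q)),.03) for q in ((429,63),(541,35),(576,170),(463,200))]
c=np.array(c);print(c)
print("centre",c.mean(0)); x=(c[0]+c[1]-c[2]-c[3])[:2];y=(c[0]+c[3]-c[1]-c[2])[:2]
a=np.arctan2(x[1],x[0]);print("yaw",a,np.arctan2(-y[0],y[1]),np.linalg.norm(x)/2,np.linalg.norm(y)/2)
E
```

```text
stop (array([ 0.52702114, -0.11228134,  0.09205897]), [np.float64(0.0014915937604541526), np.float64(0.0014915937604542272)])
lid (array([0.47053129, 0.13783434, 0.16125808]), [np.float64(0.0021035934943292797), np.float64(0.0021035934943293396)])
[[0.59005455 0.24188502 0.03      ]
 [0.6272648  0.11220355 0.03      ]
 [0.4689136  0.06367032 0.03      ]
 [0.43080133 0.19222814 0.03      ]]
centre [0.52925857 0.15249676 0.03      ]
yaw 0.29983775809899194 0.2838038752200352 0.16621813110971217 0.13450001115724913
```

```bash
python3 -m pendant '[{"hand":1,"xyz":[0.105,0.12,0],"rotation":[0,0,0]},{"hand":1,"xyz":[0.105,0.12,0],"rotation":[0,0,0]},{"hand":1,"xyz":[0.105,0.12,0],"rotation":[0,0,0]},{"hand":1,"xyz":[0.105,0.12,0],"rotation":[0,0,0]},{"hand":1,"xyz":[0.105,0.12,0],"rotation":[0,0,0]},{"hand":1,"xyz":[0.105,0.12,0],"rotation":[0,0,0]},{"hand":1,"xyz":[0.105,0.12,0],"rotation":[0,0,0]},{"hand":1,"xyz":[0.105,0.12,0],"rotation":[0,0,0]},{"hand":1,"xyz":[0.105,0.12,0],"rotation":[0,0,0]},{"hand":1,"xyz":[0.105,0.12,0],"rotation":[0,0,0]}]'; python3 -m pendant '[{"hand":1,"xyz":[0.105,0.12,0],"rotation":[0,0,0]},{"hand":1,"xyz":[0.105,0.12,0],"rotation":[0,0,0]},{"hand":1,"xyz":[0.105,0.12,0],"rotation":[0,0,0]},{"hand":1,"xyz":[0.105,0.12,0],"rotation":[0,0,0]},{"hand":1,"xyz":[0.105,0.12,0],"rotation":[0,0,0]},{"hand":1,"xyz":[0.105,0.12,0],"rotation":[0,0,0]},{"hand":1,"xyz":[0.105,0.12,0],"rotation":[0,0,0]},{"hand":1,"xyz":[0,0,0],"rotation":[0,0,0]},{"hand":1,"xyz":[0,0,0],"rotation":[0,0,0]}]'
python3 - <<'E'
from h import *
s=observe();im=capture("wrist");cv2.imwrite("pics/w1.png",im[:,:,::-1])
print(s["joint_pos"],s["tool_pos"],s["tcp_rot"]);np.save("s1.npy",np.r_[s["tool_pos"],s["tcp_rot"]])
E
```

```text
time_s: 1.1
tool_pos: [0.3997, 0.1948, 0.2456]
tcp_rot: [0.987, -0.163, 0.0, -0.0]
wrist_force: [2.3, 0.0, -0.5]
grip_width: 0.998
gripper_force: 0.0
time_s: 2.0
tool_pos: [0.5269, -0.114, 0.2447]
tcp_rot: [0.986, -0.165, -0.001, 0.0]
wrist_force: [-0.5, 0.6, -0.1]
grip_width: 1.002
gripper_force: 0.0
[ 1.50423549e-01  1.36907279e-01 -2.87710300e-01 -3.24899908e-04
 -1.14786879e+00  1.08959629e+00] [ 0.5269409  -0.11401538  0.24468309] [ 9.86343149e-01 -1.64701115e-01 -8.49222509e-04  1.21696768e-04]
```

View pics/w1.png

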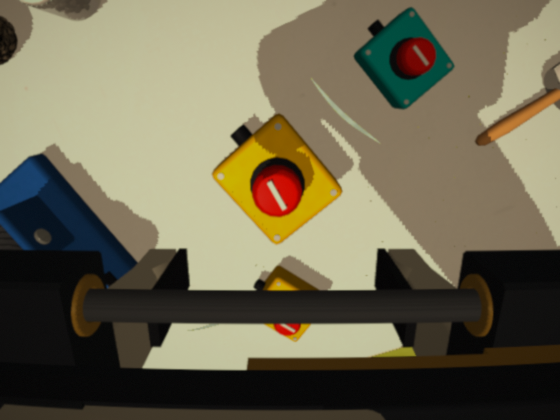

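The wrist picture shows the large yellow box with its red head, with the line centre at (277,195). The small yellow one sits partly behind the gripper bar at (287,320).

```bash
python3 - <<'E'
from h import *
a=np.load("s1.npy");s=dict(tool_pos=a[:3],tcp_rot=a[3:])
W=campose("wrist",s);S=campose("scene");T=campose("top")
r=ray(W,(277,195))
print(plane(r,.094),tri(r,ray(T,(281.8,217.4))),tri(r,ray(T,(281.8,217.4)),ray(S,(260.1,228.7))))
p=plane(r,.094);print("tool shift",R.from_quat(a[3:]).as_matrix().T@(p-a[:3]))
E
```

```text
[ 0.52789291 -0.11066919  0.094     ] (array([ 0.5263286 , -0.11096872,  0.08860923]), [np.float64(0.0008565186633976385), np.float64(0.0008565186633975193)]) (array([ 0.52725408, -0.11145869,  0.09131657]), [np.float64(0.0010448955848941545), np.float64(0.0015483658187901584), np.float64(0.0016836700868954496)])
tool shift [ 5.95599573e-05 -3.55228666e-03  1.50681367e-01]
```

```bash
python3 -m pendant '[{"hand":1,"xyz":[0,-0.01,0.1],"rotation":[0,0,0]},{"hand":1,"xyz":[0,0,0.13],"rotation":[0,0,0]},{"hand":1,"xyz":[0,0,0.13],"rotation":[0,0,0]},{"hand":1,"xyz":[0,0,0.1],"rotation":[0,0,0]},{"hand":1,"xyz":[0,0,0.058],"rotation":[0,0,0]},{"hand":1,"xyz":[0,0,0],"rotation":[0,0,0]},{"hand":-1,"xyz":[0,0,0],"rotation":[0,0,0]},{"hand":-1,"xyz":[0,0,0],"rotation":[0,0,0]},{"hand":-1,"xyz":[0,0,0],"rotation":[0,0,0]},{"hand":-1,"xyz":[0,0,0],"rotation":[0,0,0]}]'; python3 -m pendant '[{"hand":-1,"xyz":[0,0,0],"rotation":[0,0,0]},{"hand":-1,"xyz":[0,0,0],"rotation":[0,0,0]},{"hand":-1,"xyz":[0,0,0],"rotation":[0,0,0]},{"hand":-1,"xyz":[0,0,0],"rotation":[0,0,0]}]'
```

```text
time_s: 3.05
tool_pos: [0.5288, -0.1098, 0.0912]
tcp_rot: [0.987, -0.163, 0.001, -0.0]
wrist_force: [-0.6, 0.3, 0.5]
grip_width: 0.701
gripper_force: 0.0
time_s: 3.45
tool_pos: [0.5282, -0.1102, 0.0902]
tcp_rot: [0.987, -0.163, -0.0, 0.0]
wrist_force: [-0.3, -2.1, 1.0]
grip_width: 0.468
gripper_force: 30.0
```

```bash
python3 -m pendant '[{"hand":-1,"xyz":[0,0,0.015],"rotation":[0,0,0]},{"hand":-1,"xyz":[0,0,0.015],"rotation":[0,0,0]},{"hand":-1,"xyz":[0,0,0],"rotation":[0,0,0]},{"hand":-1,"xyz":[0,0,0],"rotation":[0,0,0]},{"hand":-1,"xyz":[0,0,0],"rotation":[0,0,0]}]'
```

```text
time_s: 3.95
tool_pos: [0.5286, -0.1103, 0.0825]
tcp_rot: [0.987, -0.163, 0.001, 0.0]
wrist_force: [-4.7, -0.9, 17.6]
grip_width: 0.469
gripper_force: 30.0
```

```bash
python3 -m pendant '[{"hand":-1,"xyz":[0,0,-0.015],"rotation":[0,0,0]},{"hand":-1,"xyz":[0,0,-0.015],"rotation":[0,0,0]},{"hand":-1,"xyz":[0,0,0],"rotation":[0,0,0]},{"hand":-1,"xyz":[0,0,0],"rotation":[0,0,0]},{"hand":-1,"xyz":[0,0,0],"rotation":[0,0,0]}]'; python3 -m pendant '[{"hand":-1,"xyz":[0,0,0],"rotation":[0,0,0.04]},{"hand":-1,"xyz":[0,0,0],"rotation":[0,0,0.04]},{"hand":-1,"xyz":[0,0,0],"rotation":[0,0,0.04]},{"hand":-1,"xyz":[0,0,0],"rotation":[0,0,0.04]},{"hand":-1,"xyz":[0,0,0],"rotation":[0,0,0.04]},{"hand":-1,"xyz":[0,0,0],"rotation":[0,0,0.04]},{"hand":-1,"xyz":[0,0,0],"rotation":[0,0,0.04]},{"hand":-1,"xyz":[0,0,0],"rotation":[0,0,0]}]'; python3 -c "
from rig import *;s=observe();print(s['joint_pos'],s['ft_torque'])"
```

```text
time_s: 4.45
tool_pos: [0.5283, -0.1102, 0.09]
tcp_rot: [0.987, -0.163, -0.0, 0.0]
wrist_force: [1.5, -4.9, -0.7]
grip_width: 0.47
gripper_force: 30.0
time_s: 5.25
tool_pos: [0.5282, -0.11, 0.09]
tcp_rot: [0.823, -0.568, -0.0, 0.0]
wrist_force: [0.9, -3.9, -0.5]
grip_width: 0.472
gripper_force: 30.0
[ 1.58258022e-01  2.94062053e-01 -4.84642810e-01  3.81493696e-04
 -7.92545348e-01  2.03938542e-01] [-1.48934628 -0.09654452  0.52263314]
```

```bash
python3 -m pendant '[{"hand":-1,"xyz":[0,0,0],"rotation":[0,0,0.04]},{"hand":-1,"xyz":[0,0,0],"rotation":[0,0,0.03]},{"hand":-1,"xyz":[0,0,0],"rotation":[0,0,0]},{"hand":-1,"xyz":[0,0,0],"rotation":[0,0,0]},{"hand":-1,"xyz":[0,0,0],"rotation":[0,0,0]},{"hand":1,"xyz":[0,0,0],"rotation":[0,0,0]},{"hand":1,"xyz":[0,0,0],"rotation":[0,0,0]},{"hand":1,"xyz":[0,0,0],"rotation":[0,0,0]},{"hand":1,"xyz":[0,0,0],"rotation":[0,0,0]},{"hand":1,"xyz":[0,0,0],"rotation":[0,0,0]}]'; python3 -m pendant '[{"hand":1,"xyz":[0,0,0],"rotation":[0,0,0]},{"hand":1,"xyz":[0,0,-0.1],"rotation":[0,0,0]},{"hand":1,"xyz":[0,0,-0.15],"rotation":[0,0,0]},{"hand":1,"xyz":[0,0,-0.15],"rotation":[0,0,0]},{"hand":1,"xyz":[0,0,-0.12],"rotation":[0,0,-0.04]},{"hand":1,"xyz":[0,0,0],"rotation":[0,0,-0.04]},{"hand":1,"xyz":[0,0,0],"rotation":[0,0,-0.04]},{"hand":1,"xyz":[0,0,0],"rotation":[0,0,-0.04]},{"hand":1,"xyz":[0,0,0],"rotation":[0,0,-0.04]},{"hand":1,"xyz":[0,0,0],"rotation":[0,0,-0.04]}]'
python3 - <<'E'
from h import *
s=observe();im=capture("wrist");cv2.imwrite("pics/w2.png",im[:,:,::-1])
print(s["joint_pos"],s["tool_pos"],s["tcp_rot"],s["ft_torque"],R.from_quat(s["tcp_rot"]).as_matrix())
E
```

```text
time_s: 6.25
tool_pos: [0.5282, -0.11, 0.0902]
tcp_rot: [0.756, -0.655, -0.0, -0.0]
wrist_force: [0.0, -0.1, 0.3]
grip_width: 0.861
gripper_force: 0.0
time_s: 7.25
tool_pos: [0.5281, -0.11, 0.2462]
tcp_rot: [0.945, -0.328, -0.0, -0.0]
wrist_force: [-0.2, 1.2, 0.3]
grip_width: 1.001
gripper_force: 0.0
[ 1.58156091e-01  1.35351478e-01 -2.86139985e-01 -1.15478220e-04
 -1.14928296e+00  7.44469234e-01] [ 0.52811278 -0.10995803  0.24616765] [ 9.44702826e-01 -3.27927686e-01 -1.52484124e-05 -5.16059535e-05] [ 0.0659311  -0.01760854 -0.04198403] [[ 7.84926864e-01 -6.19588426e-01  5.03560540e-06]
 [-6.19588423e-01 -7.84926860e-01  1.07505333e-04]
 [-6.26564784e-05 -8.75038271e-05 -9.99999994e-01]]
```

View pics/w2.png

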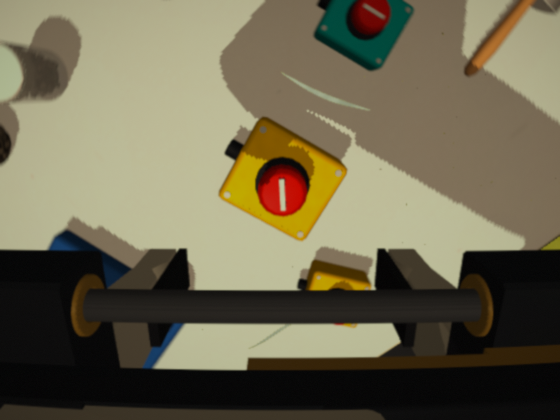

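The line has turned about 48° clockwise relative to the box, the torque rose at the end, and the head is up, so the stop is reset. Next I'll swing over to the jar.

```bash
python3 -m pendant '[{"hand":1,"xyz":[0,0,-0.02],"rotation":[0,0,-0.038]},{"hand":1,"xyz":[0,0,-0.02],"rotation":[0,0,-0.038]},{"hand":1,"xyz":[0,0,-0.02],"rotation":[0,0,-0.038]},{"hand":1,"xyz":[0,0,-0.02],"rotation":[0,0,-0.038]},{"hand":1,"xyz":[0,0,-0.02],"rotation":[0,0,-0.038]},{"hand":1,"xyz":[0,0,-0.02],"rotation":[0,0,-0.038]},{"hand":1,"xyz":[0,0,-0.02],"rotation":[0,0,-0.038]},{"hand":1,"xyz":[0,0,-0.02],"rotation":[0,0,-0.038]}]'; python3 -m pendant '[{"hand":1,"xyz":[-0.016,-0.138,0],"rotation":[0,0,0]},{"hand":1,"xyz":[-0.016,-0.138,0],"rotation":[0,0,0]},{"hand":1,"xyz":[-0.016,-0.138,0],"rotation":[0,0,0]},{"hand":1,"xyz":[-0.016,-0.138,0],"rotation":[0,0,0]},{"hand":1,"xyz":[-0.016,-0.138,0],"rotation":[0,0,0]},{"hand":1,"xyz":[-0.016,-0.138,0],"rotation":[0,0,0]},{"hand":1,"xyz":[0,0,0],"rotation":[0,0,0]}]'; python3 -m pendant '[{"hand":1,"xyz":[0,0,0],"rotation":[0,0.04,0]},{"hand":1,"xyz":[0,0,0],"rotation":[0,0.04,0]},{"hand":1,"xyz":[0,0,0],"rotation":[0,0.04,0]},{"hand":1,"xyz":[0,0,0],"rotation":[0,0.04,0]},{"hand":1,"xyz":[0,0,0],"rotation":[0,0.034,0]},{"hand":1,"xyz":[0,0,0],"rotation":[0,0,0]},{"hand":1,"xyz":[0,0,0],"rotation":[0,0,0]}]'
python3 - <<'E'
from h import *
s=observe();im=capture("wrist");cv2.imwrite("pics/w3.png",im[:,:,::-1])
print(s["joint_pos"],s["tool_pos"],s["tcp_rot"],R.from_quat(s["tcp_rot"]).as_matrix());np.save("s3.npy",np.r_[s["tool_pos"],s["tcp_rot"]])
E
```

```text
time_s: 8.1
tool_pos: [0.5281, -0.1099, 0.2943]
tcp_rot: [0.99, 0.141, -0.0, -0.0]
wrist_force: [1.3, -0.9, -0.1]
grip_width: 0.996
gripper_force: 0.0
time_s: 8.8
tool_pos: [0.4302, 0.124, 0.2945]
tcp_rot: [0.99, 0.141, 0.0, -0.001]
wrist_force: [-0.8, 0.5, 0.6]
grip_width: 1.001
gripper_force: 0.0
time_s: 9.5
tool_pos: [0.4321, 0.1195, 0.296]
tcp_rot: [0.945, 0.133, 0.296, -0.043]
wrist_force: [-1.0, -0.7, -1.9]
grip_width: 1.0
gripper_force: 0.0
[ 0.93571212 -0.45533479 -1.01640589  0.65170488 -0.60823635  0.44759104] [0.43208189 0.119519   0.29603728] [ 0.94496048  0.13308326  0.29585269 -0.04254081] [[ 0.78952006  0.27668847  0.54781526]
 [ 0.22634522 -0.96095825  0.15914484]
 [ 0.57046114 -0.00165268 -0.82132293]]
```

View pics/w3.png

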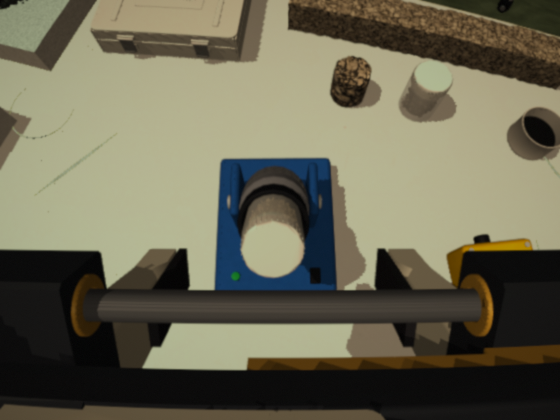

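The wrist view shows the jar's lid top centred at about (273,248). The mixer is aligned with the picture columns, and the gripper's closing axis runs across it as intended.

```bash
python3 - <<'E'
from h import *
a=np.load("s3.npy");s=dict(tool_pos=a[:3],tcp_rot=a[3:])
W=campose("wrist",s);S=campose("scene");T=campose("top")
r=ray(W,(273,248));rs=ray(S,(184.5,151.7));rt=ray(T,(186,233))
print(tri(r,rs),tri(r,rt),tri(r,rs,rt));print("at .168",plane(r,.168))
Rt=R.from_quat(a[3:]).as_matrix()
for p in (tri(r,rs,rt)[0],plane(r,.168)): print("in tool",Rt.T@(p-a[:3]))
# yaw from base vertical edges in wrist view, on z=.03
for e in (((220,160),(217,285)),((330,160),(335,285))):
    p,q=[plane(ray(W,x),.03) for x in e];d=p-q;print("edge",p,q,np.arctan2(d[1],d[0]))
p,q=[plane(ray(W,x),.03) for x in((220,160),(330,160))];d=q-p;print(np.arctan2(d[0],-d[1]),np.linalg.norm(d))
# predicted lid outline
c=tri(r,rs,rt)[0]
E
```

```text
(array([0.47318822, 0.13887493, 0.15982313]), [np.float64(6.026376718812314e-05), np.float64(6.026376718822861e-05)]) (array([0.46805212, 0.13607418, 0.17975916]), [np.float64(0.0016915176106565362), np.float64(0.0016915176106565468)]) (array([0.47144432, 0.13839818, 0.16083968]), [np.float64(0.0016146351665631512), np.float64(0.0014344437178211442), np.float64(0.002874068135925914)])
at .168 [0.47164402 0.13819248 0.168     ]
in tool [-0.04177434 -0.00702754  0.13560876]
in tool [-0.03757855 -0.00678644  0.12980448]
edge [0.58781874 0.24530472 0.03      ] [0.44045309 0.19814762 0.03      ] 0.3097035466883591
edge [0.62587793 0.11261843 0.03      ] [0.47725465 0.07045396 0.03      ] 0.2764367204527852
0.27933628103696373 0.13803678572113373
```

```bash
python3 -m pendant '[{"hand":1,"xyz":[-0.043,-0.008,0.08],"rotation":[0,0,0]},{"hand":1,"xyz":[-0.043,-0.008,0.08],"rotation":[0,0,0]},{"hand":1,"xyz":[-0.042,-0.007,0.08],"rotation":[0,0,0]},{"hand":1,"xyz":[0,0,0],"rotation":[0,0,0]},{"hand":1,"xyz":[0,0,0],"rotation":[0,0,0]},{"hand":1,"xyz":[0,0,0],"rotation":[0,0,0]}]'
python3 - <<'E'
from h import *
s=observe();im=capture("wrist");cv2.imwrite("pics/w4.png",im[:,:,::-1])
print(s["joint_pos"],s["tool_pos"],R.from_quat(s["tcp_rot"]).as_matrix());np.save("s4.npy",np.r_[s["tool_pos"],s["tcp_rot"]])
E
```

```text
time_s: 10.15
tool_pos: [0.458, 0.1266, 0.2505]
tcp_rot: [0.952, 0.138, 0.269, -0.047]
wrist_force: [0.1, -0.0, -0.2]
grip_width: 0.997
gripper_force: 0.0
[ 0.81368058 -0.31157972 -1.01668104  0.62252365 -0.44476851  0.53370864] [0.4579809  0.12663428 0.25050515] [[ 0.81775261  0.28700248  0.49890905]
 [ 0.23689864 -0.95781466  0.16269638]
 [ 0.52455667 -0.01485451 -0.85124594]]
```

View pics/w4.png

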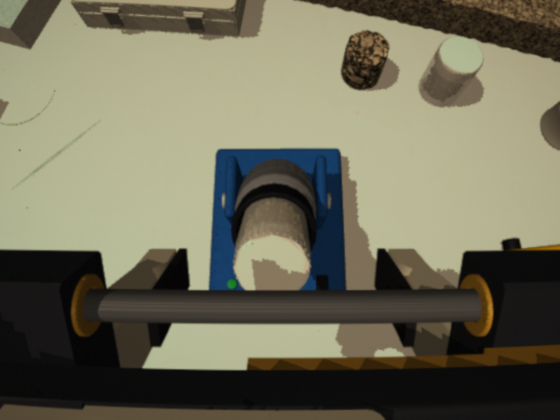

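The lid is at about (272,262). The arm stopped at joint 3's limit (-1.02), so it can't hold the full 35° tilt here. I'll fit a kinematic model to the recorded poses to choose a feasible grasp tilt, since a mismatch about the closing axis does no harm, and locate the lid from the two wrist views.

```bash
cat > k.py <<'E'
from h import *
from scipy.optimize import least_squares
Q=[[1.531108,.3594155,.01103576,-.00037767,-1.224121,-.288113],[.1504235,.1369073,-.2877103,-.0003249,-1.14786879,1.08959629],
[.158258,.294062,-.4846428,.00038149,-.7925453,.2039385],[.93571212,-.45533479,-1.01640589,.65170488,-.60823635,.44759104],[.81368058,-.31157972,-1.01668104,.62252365,-.44476851,.53370864]]
P=[[.21718172,.63859807,.24458918],[.5269409,-.11401538,.24468309],[.5282,-.11,.09],[.43208189,.119519,.29603728],[.4579809,.12663428,.25050515]]
Z=[[0,0,-1]]*3+[[.54781526,.15914484,-.82132293],[.49890905,.16269638,-.85124594]]
e=lambda a,t:R.from_rotvec(np.eye(3)[a]*t).as_matrix()
def fk(q,p,s4=-1):
    d,h,a2,a2x,f,fz,L=p
    A=e(2,q[0]);x=A@[0,d,h];A=A@e(1,q[1]);x=x+A@[a2x,0,a2];A=A@e(1,-q[2]);x=x+A@[f,0,fz]
    A=A@e(0,s4*q[3])@e(1,-q[4]);x=x+A@[L,0,0];A=A@e(0,-q[5]);return x,A
def res(p,s4): return np.concatenate([np.r_[fk(q,p,s4)[0]-x,.2*(fk(q,p,s4)[1][:,0]-z)] for q,x,z in zip(Q,P,Z)])
def fit(s4,d): return least_squares(res,[d,.3,.4,0,.4,0,.25],args=(s4,))
B=min(((fit(s,d),s) for s in(-1,1) for d in(-.19,.19)),key=lambda t:t[0].cost)
par,S4=B[0].x,B[1]
# tool frame: z=A[:,0]; x/y by fixed rotation about z
def tool(q):
    x,A=fk(q,par,S4);return x,A
lo=np.array([-3.07,-1.43,-1.02,-3.03,-3.05,-3.03]);hi=np.array([3.07,2.12,1.25,1.67,0,3.03])
def C():  # fixed rotation A^T Rt, from pose 4
    return fk(Q[4],par,S4)[1].T@R4
a=np.load("s4.npy");R4=R.from_quat(a[3:]).as_matrix();Cm=C()
def pose(yaw,tilt):
    return e(2,yaw)@np.diag([1,-1,-1.])@e(1,tilt)
def ik(x,Rt,q0):
    def g(q):
        y,A=fk(q,par,S4);return np.r_[y-x,.2*R.from_matrix(Rt.T@A@Cm).as_rotvec()]
    return least_squares(g,np.clip(q0,lo+1e-6,hi-1e-6),bounds=(lo+.01,hi))
E
python3 - <<'E'
from k import *
print(par,S4,B[0].cost**.5,np.abs(B[0].fun).max())
b=np.load("s3.npy");W3=campose("wrist",dict(tool_pos=b[:3],tcp_rot=b[3:]));W4=campose("wrist",dict(tool_pos=a[:3],tcp_rot=a[3:]))
S=campose("scene");T=campose("top")
r3,r4=ray(W3,(273,248)),ray(W4,(272,262))
print(tri(r3,r4),tri(r4,ray(S,(184.5,151.7))),plane(r4,.168))
lid=np.array([.4725,.138,.165]);print("lid proj",proj(W3,lid),proj(W4,lid),proj(S,lid),proj(T,lid))
ax=np.array([-.574*np.cos(.29),-.574*np.sin(.29),.819])
for tilt in (35,30,25,20,15,10):
  o=[]
  for off in (.06,.0,-.021): # TCP relative to lid top along axis
    f=ik(lid+ax*off,pose(.285,np.radians(tilt)),np.array(Q[4]));o.append((off,round(1e3*np.linalg.norm(f.fun),1),np.round(f.x,2)))
  print(tilt,o)
for tilt in (0,-5,-10,-15,-20,-25):
  for r in (.5,.6):
    f=ik(np.array([r*np.cos(.27),r*np.sin(.27),.3]),pose(.285,np.radians(tilt)),np.array([.6,.1,-.6,0,-.9,.6]));print(tilt,r,round(1e3*np.linalg.norm(f.fun),1),np.round(f.x,2))
E
```

```text
[-0.18644883  0.28248303  0.44266408  0.12578223  0.38381662 -0.01648622
  0.27770895] -1 0.03339551169219299 0.022521967374898644
(array([0.47794421, 0.14132025, 0.1358073 ]), [np.float64(0.0004795614076336185), np.float64(0.0004795614076336241)]) (array([0.47469985, 0.14043639, 0.15828442]), [np.float64(0.0009711245240425325), np.float64(0.00097112452404264)]) [0.47466391 0.13948025 0.168     ]
lid proj [273.62413515 247.86598854] [273.38109763 266.37581043] [184.13365099 150.32230519] [185.99751615 231.34342926]Traceback (most recent call last):
  File "<stdin>", line 12, in <module>
  File "k.py", line 28, in ik
    return least_squares(g,np.clip(q0,lo+1e-6,hi-1e-6),bounds=(lo+.01,hi))
    return func(*args, **kwargs)
    raise ValueError("Initial guess is outside of provided bounds")
ValueError: Initial guess is outside of provided bounds
```

```bash
python3 - <<'E'
s=open("k.py").read()
s=s.replace("d,h,a2,a2x,f,fz,L=p","d,h,a2,f,fz,L,w,v,a1=p").replace("x=A@[0,d,h]","x=A@[a1,d,h]").replace("A@[a2x,0,a2]","A@[0,0,a2]").replace("A=A@e(0,s4*q[3])@e(1,-q[4]);x=x+A@[L,0,0]","A=A@e(0,s4*q[3]);x=x+A@[0,v,0];A=A@e(1,-q[4]);x=x+A@[L,0,w]")
s=s.replace("[d,.3,.4,0,.4,0,.25]","[d,.3,.4,.4,0,.25,0,0,0]").replace("np.clip(q0,lo+1e-6,hi-1e-6)","np.clip(q0,lo+.011,hi-.001)")
open("k.py","w").write(s)
E
cat > p.py <<'E'
from k import *
print(np.round(par,4),S4,B[0].cost**.5);print(np.round(B[0].fun.reshape(-1,6),4))
lid=np.array([.473,.1385,.163])
ax=np.array([-.574*np.cos(.29),-.574*np.sin(.29),.819])
for tilt in (35,30,25,20,15,10):
  o=[]
  for off in (.06,.0,-.021):
    f=ik(lid+ax*off,pose(.285,np.radians(tilt)),np.array(Q[4]));o.append((off,round(1e3*np.linalg.norm(f.fun),1),np.round(f.x,2)))
  print(tilt,o)
for tilt in (0,-10,-15,-20,-25):
  for r in (.5,.6):
    f=ik(np.array([r*np.cos(.27),r*np.sin(.27),.3]),pose(.285,np.radians(tilt)),np.array([.6,.1,-.6,0,-.9,.6]));print(tilt,r,round(1e3*np.linalg.norm(f.fun),1),np.round(f.x,2))
E
python3 p.py
```

```text
[ 0.000e+00  1.988e-01  6.016e-01  4.635e-01 -0.000e+00  3.590e-01
 -0.000e+00 -1.918e-01  1.000e-04] -1 0.0003541186611287257
[[-0.     -0.     -0.     -0.0001 -0.0003  0.    ]
 [-0.      0.      0.     -0.0003  0.      0.    ]
 [ 0.     -0.     -0.     -0.0001 -0.0001  0.    ]
 [-0.      0.     -0.      0.      0.      0.    ]
 [ 0.     -0.      0.      0.     -0.      0.    ]]
35 [(0.06, np.float64(27.3), array([ 0.82, -0.28, -1.01,  0.5 , -0.43,  0.64])), (0.0, np.float64(34.4), array([ 0.71, -0.11, -1.01,  0.48, -0.23,  0.73])), (-0.021, np.float64(36.6), array([ 0.67, -0.06, -1.01,  0.48, -0.16,  0.76]))]
30 [(0.06, np.float64(12.3), array([ 0.85, -0.27, -1.01,  0.52, -0.47,  0.59])), (0.0, np.float64(20.0), array([ 0.73, -0.1 , -1.01,  0.55, -0.28,  0.64])), (-0.021, np.float64(22.5), array([ 0.7 , -0.05, -1.01,  0.57, -0.23,  0.64]))]
25 [(0.06, np.float64(0.0), array([ 0.87, -0.25, -0.99,  0.49, -0.52,  0.6 ])), (0.0, np.float64(5.0), array([ 0.75, -0.09, -1.01,  0.58, -0.32,  0.58])), (-0.021, np.float64(7.6), array([ 0.72, -0.04, -1.01,  0.61, -0.27,  0.58]))]
20 [(0.06, n
[... 482 characters left out ...]
array([ 0.79, -0.09, -0.66,  0.11, -0.85,  1.  ])), (0.0, np.float64(0.0), array([ 0.74,  0.03, -0.67,  0.12, -0.71,  1.03])), (-0.021, np.float64(0.0), array([ 0.73,  0.07, -0.68,  0.12, -0.67,  1.04]))]
0 0.5 0.0 [ 0.66  0.03 -0.28  0.   -1.26  1.19]
0 0.6 0.0 [ 0.6   0.21 -0.08  0.   -1.29  1.26]
-10 0.5 0.0 [ 0.62  0.14 -0.14 -0.06 -1.45  1.25]
-10 0.6 0.0 [ 0.56  0.31  0.08 -0.05 -1.5   1.3 ]
-15 0.5 0.0 [ 0.6   0.2  -0.08 -0.08 -1.54  1.27]
-15 0.6 0.0 [ 0.55  0.37  0.15 -0.07 -1.6   1.31]
-20 0.5 0.0 [ 0.58  0.25 -0.02 -0.1  -1.63  1.28]
-20 0.6 0.0 [ 0.54  0.42  0.22 -0.09 -1.71  1.32]
-25 0.5 0.0 [ 0.57  0.31  0.04 -0.12 -1.72  1.29]
-25 0.6 0.0 [ 0.53  0.48  0.28 -0.11 -1.8   1.32]
```

The model fits exactly. I'll grasp with the tool tilted 18°, which is 17° off the jar axis about the closing line, so the pads stay flat.

```bash
cat > d.py <<'E'
import sys
from k import *
def delta(x,yaw,tilt):
    s=observe();Rt=R.from_quat(s["tcp_rot"]).as_matrix()
    rv=R.from_matrix(Rt.T@pose(yaw,np.radians(tilt))).as_rotvec()
    print("shift/.3",np.round(Rt.T@(np.array(x)-s["tool_pos"])/.3,3),"rot/pi",np.round(rv/np.pi,3),"deg",np.round(np.degrees(rv),1))
if __name__=="__main__":
    v=list(map(float,sys.argv[1:]));delta(v[:3],v[3],v[4])
E
python3 d.py .458 .127 .25 .285 18
```

```text
shift/.3 [-0.002 -0.     0.003] rot/pi [-0.005 -0.076 -0.   ] deg [ -1.  -13.7  -0. ]
```

```bash
python3 -m pendant '[{"hand":1,"xyz":[0,0,0],"rotation":[-0.003,-0.038,0]},{"hand":1,"xyz":[0,0,0],"rotation":[-0.002,-0.038,0]},{"hand":1,"xyz":[0,0,0],"rotation":[0,0,0]},{"hand":1,"xyz":[0,0,0],"rotation":[0,0,0]}]'; python3 d.py .4445 .1307 .207 .285 18;  python3 d.py .485 .1428 .1496 .285 18
```

```text
time_s: 10.6
tool_pos: [0.4604, 0.1265, 0.252]
tcp_rot: [0.976, 0.139, 0.163, -0.023]
wrist_force: [-0.8, -0.3, -0.7]
grip_width: 0.998
gripper_force: 0.0
shift/.3 [-0.093 -0.028  0.127] rot/pi [ 0.    -0.005 -0.001] deg [ 0.  -1.  -0.2]
shift/.3 [-0.022 -0.029  0.353] rot/pi [ 0.    -0.005 -0.001] deg [ 0.  -1.  -0.2]
```

```bash
python3 -m pendant '[{"hand":1,"xyz":[-0.046,-0.014,0.063],"rotation":[0,0,0]},{"hand":1,"xyz":[-0.047,-0.014,0.064],"rotation":[0,0,0]},{"hand":1,"xyz":[0,0,0],"rotation":[0,0,0]},{"hand":1,"xyz":[0,0,0],"rotation":[0,0,0]}]'
python3 - <<'E'
from h import *
s=observe();im=capture("wrist")[:,:,::-1].copy();W=campose("wrist",s);print(s["tool_pos"])
ax=np.array([-.574*np.cos(.29),-.574*np.sin(.29),.819]);u=np.array([-np.sin(.29),np.cos(.29),0]);v=np.cross(ax,u)
lid=np.array([.474,.1395,.166])
for c,r,k in((lid,.025,(0,255,0)),(lid-.046*ax,.033,(255,255,0)),(lid-.046*ax,.0285,(0,0,255))):
    p=np.array([proj(W,c+r*(np.cos(t)*u+np.sin(t)*v)) for t in np.linspace(0,6.283,60)]);cv2.polylines(im,[np.int32(p*16)],True,k,1,cv2.LINE_AA,4)
cv2.imwrite("pics/w5.png",cv2.resize(im[130:340,150:430],(800,600),interpolation=cv2.INTER_CUBIC))
E
```

```text
time_s: 11.0
tool_pos: [0.4437, 0.1295, 0.2068]
tcp_rot: [0.976, 0.14, 0.163, -0.023]
wrist_force: [-0.0, 0.5, 0.6]
grip_width: 1.002
gripper_force: 0.0
[0.44366392 0.12951376 0.20684383]
```

View pics/w5.png

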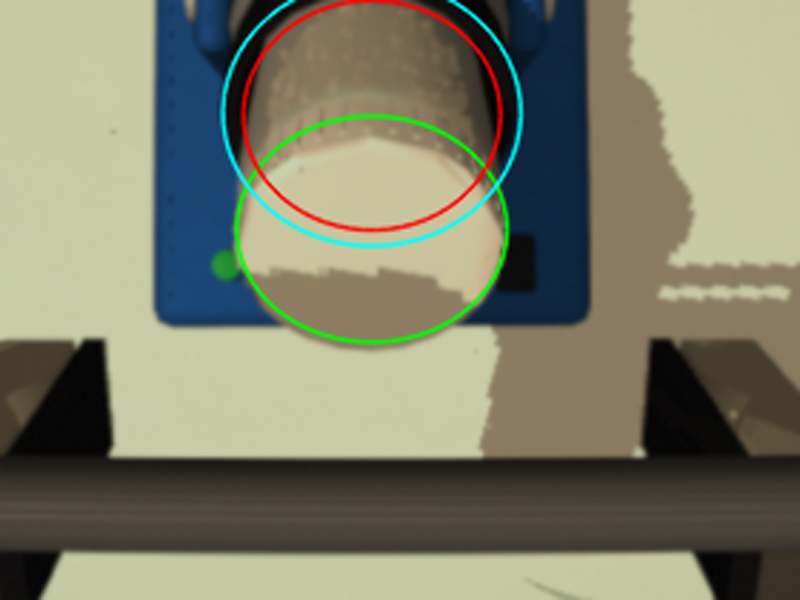

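The overlay of the predicted lid (green) and cup mouth (cyan/red) matches the picture within 2–3 mm, so I'll go in.

```bash
python3 d.py .4835 .1425 .1495 .285 18
```

```text
shift/.3 [ 0.066 -0.003  0.228] rot/pi [ 0.    -0.006 -0.   ] deg [ 0.  -1.  -0.1]
```

```bash
python3 -m pendant '[{"hand":1,"xyz":[0.022,-0.001,0.076],"rotation":[0,0,0]},{"hand":1,"xyz":[0.022,-0.001,0.076],"rotation":[0,0,0]},{"hand":1,"xyz":[0.022,-0.001,0.076],"rotation":[0,0,0]},{"hand":1,"xyz":[0,0,0],"rotation":[0,0,0]},{"hand":1,"xyz":[0,0,0],"rotation":[0,0,0]}]'
```

```text
time_s: 11.55
tool_pos: [0.4835, 0.1421, 0.1488]
tcp_rot: [0.977, 0.139, 0.163, -0.023]
wrist_force: [-1.0, 0.4, 1.0]
grip_width: 0.993
gripper_force: 0.0
```

```bash
python3 -m pendant '[{"hand":-1,"xyz":[0,0,0],"rotation":[0,0,0]},{"hand":-1,"xyz":[0,0,0],"rotation":[0,0,0]},{"hand":-1,"xyz":[0,0,0],"rotation":[0,0,0]},{"hand":-1,"xyz":[0,0,0],"rotation":[0,0,0]},{"hand":-1,"xyz":[0,0,0],"rotation":[0,0,0]},{"hand":-1,"xyz":[0,0,0],"rotation":[0,0,0]},{"hand":-1,"xyz":[0,0,0],"rotation":[0,0,0]},{"hand":-1,"xyz":[0,0,0],"rotation":[0,0,0]}]'; python3 d.py .456 .1342 .1897 .285 18
```

```text
time_s: 12.35
tool_pos: [0.4832, 0.1424, 0.1484]
tcp_rot: [0.977, 0.139, 0.163, -0.023]
wrist_force: [-2.0, -0.4, 4.0]
grip_width: 0.566
gripper_force: 30.0
shift/.3 [-0.045  0.001 -0.161] rot/pi [ 0.    -0.005 -0.001] deg [ 0.  -0.9 -0.1]
```

```bash
python3 -m pendant '[{"hand":-1,"xyz":[-0.0095,0,-0.032],"rotation":[0,0,0]},{"hand":-1,"xyz":[-0.0095,0,-0.032],"rotation":[0,0,0]},{"hand":-1,"xyz":[-0.0095,0,-0.032],"rotation":[0,0,0]},{"hand":-1,"xyz":[-0.0095,0,-0.032],"rotation":[0,0,0]},{"hand":-1,"xyz":[-0.0095,0,-0.032],"rotation":[0,0,0]},{"hand":-1,"xyz":[-0.0095,0,-0.032],"rotation":[0,0,0]},{"hand":-1,"xyz":[-0.0095,0,-0.032],"rotation":[0,0,0]},{"hand":-1,"xyz":[0,0,0],"rotation":[0,0,0]},{"hand":-1,"xyz":[0,0,0],"rotation":[0,0,0]},{"hand":-1,"xyz":[0,0,0],"rotation":[0,0,0]}]'; python3 d.py .47 .13 .33 .285 -17
```

```text
time_s: 13.35
tool_pos: [0.4439, 0.1308, 0.2047]
tcp_rot: [0.977, 0.139, 0.162, -0.023]
wrist_force: [-0.1, -0.3, -1.3]
grip_width: 0.571
gripper_force: 30.0
shift/.3 [ 0.213  0.027 -0.368] rot/pi [ 0.    -0.199 -0.001] deg [  0.  -35.9  -0.1]
```

```bash
python3 -m pendant '[{"hand":-1,"xyz":[0.035,0.004,-0.061],"rotation":[0,0,0]},{"hand":-1,"xyz":[0.035,0.004,-0.061],"rotation":[0,0,0]},{"hand":-1,"xyz":[0.035,0.004,-0.061],"rotation":[0,0,0]},{"hand":-1,"xyz":[0.035,0.004,-0.061],"rotation":[0,0,0]},{"hand":-1,"xyz":[0.035,0.004,-0.061],"rotation":[0,0,0]},{"hand":-1,"xyz":[0.035,0.004,-0.061],"rotation":[0,0,0]},{"hand":-1,"xyz":[0,0,0],"rotation":[0,0,0]}]'; python3 -m pendant '[{"hand":-1,"xyz":[0,0,0],"rotation":[0,-0.024,0]},{"hand":-1,"xyz":[0,0,0],"rotation":[0,-0.025,0]},{"hand":-1,"xyz":[0,0,0],"rotation":[0,-0.025,0]},{"hand":-1,"xyz":[0,0,0],"rotation":[0,-0.025,0]},{"hand":-1,"xyz":[0,0,0],"rotation":[0,-0.025,0]},{"hand":-1,"xyz":[0,0,0],"rotation":[0,-0.025,0]},{"hand":-1,"xyz":[0,0,0],"rotation":[0,-0.025,0]},{"hand":-1,"xyz":[0,0,0],"rotation":[0,-0.022,0]},{"hand":-1,"xyz":[0,0,0],"rotation":[0,0,0]},{"hand":-1,"xyz":[0,0,0],"rotation":[0,0,0]}]'; python3 d.py .47 .13 .33 .285 -17
python3 - <<'E'
from h import *
s=observe();im=capture("scene")[:,:,::-1].copy();S=campose("scene");p=proj(S,s["tool_pos"]);print(p)
c=lambda i,w=75:i[max(0,int(p[1])-w+20):int(p[1])+w+20,max(0,int(p[0])-w):int(p[0])+w]
a=cv2.resize(c(im),(600,600),interpolation=cv2.INTER_CUBIC)
for z in(0,):
  pass
cv2.imwrite("pics/s6.png",a)
E
```

```text
time_s: 14.05
tool_pos: [0.4707, 0.1315, 0.3319]
tcp_rot: [0.976, 0.139, 0.164, -0.024]
wrist_force: [0.2, 0.4, -1.4]
grip_width: 0.57
gripper_force: 30.0
time_s: 15.05
tool_pos: [0.4694, 0.1307, 0.3279]
tcp_rot: [0.98, 0.139, -0.141, 0.02]
wrist_force: [-0.2, -0.2, -2.1]
grip_width: 0.566
gripper_force: 30.0
shift/.3 [-0.001  0.003 -0.007] rot/pi [-0.    -0.003 -0.001] deg [-0.  -0.6 -0.2]
[174.09735846  93.36146515]
```

View pics/s6.png

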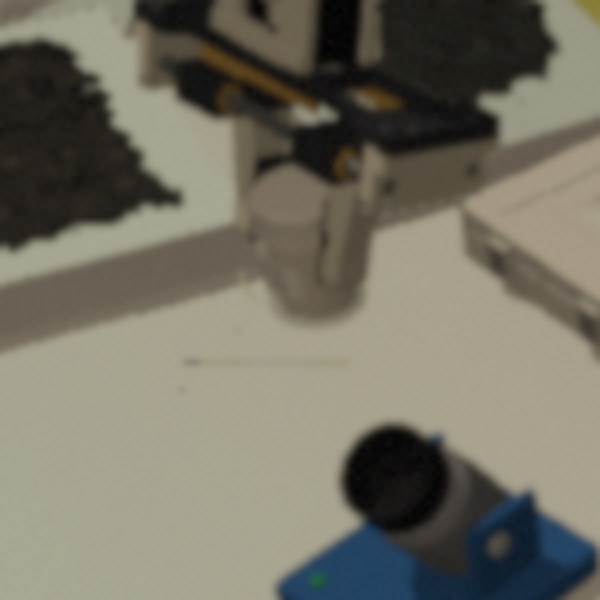

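The jar is out of the empty cup and in the gripper, lid up. I'll check its uprightness against overlays of an upright jar.

```bash
python3 - <<'E'
from h import *
from scipy.spatial import ConvexHull
s=observe();im=cv2.imread("pics/s6.png");S=campose("scene");t=s["tool_pos"]
e2=R.from_euler("z",.285).as_matrix();outs=[]
for tilt in(-10,0,10):
    a=im[100:400,180:440].copy();a=cv2.resize(a,(266,307));k=266/260;ky=307/300
    Rj=e2@R.from_euler("y",tilt,degrees=True).as_matrix()
    for z0,r in((-.052,.0255),(.020,.025)):
        p=np.array([proj(S,t+Rj@[r*np.cos(q),r*np.sin(q),z0]) for q in np.linspace(0,6.283,50)])
        p=((p-[99,38])*4-[180,100])*[k,ky];cv2.polylines(a,[np.int32(p)],True,(0,255,0),1)
    outs.append(a)
cv2.imwrite("pics/s7.png",np.hstack(outs))
E
```

```text
(no output)
```

View pics/s7.png

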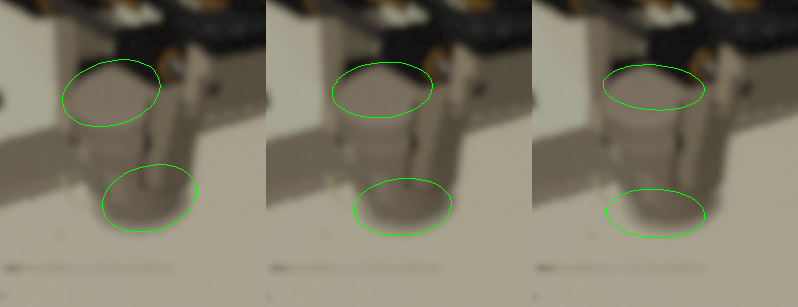

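The upright overlay (0°, middle) matches both the lid and the bottom rim. The jar's bottom is at about 0.275 m and the jar is still, so I'm handing in.

```bash
python3 -c "
from rig import *
s=observe();print(s['time_s'],abs(s['qvel']).max(),s['gripper_force']);print(close_job())"
```

```text
15.1 0.0285791285630848 29.98741458421101
the job is handed in; nothing more can be done
None
```

I pressed and released the red stop and turned it clockwise to its end. I then drew the jar out of the cup and handed the job in at about 15 s, holding it still and upright with its bottom about 27 cm above the table; no verdict was returned.

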